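Unload the parts basket from the ultrasonic cleaner and hang it up to dry

TASK

Switch the ultrasonic cleaner off by sliding its switch all the way towards the tank, then lift the parts basket out by its arched handle, stand it on the ribbed drip mat and let go. Then take the basket by the rim of a wall, not by the handle, lift it and hang it by its handle on the drying hook, and let go so that it hangs still. Leave the paint jars and the brush pot where they are.

Things in the scene. Friction and masses are not known exactly. Their poses are not given: they have to be found in the camera images.
- cleaner: White ultrasonic cleaner, fixed to the bench: 130 (x) x 250 (y) x 110 mm high. Origin: centre of its underside. Its +y half is the open tank (inside 98 x 124 mm, inner floor 50 mm above the bench, rim at 110 mm); its -y half is a flat deck at 110 mm carrying the slide switch.
- tank (a point): Centre of the tank's inner floor (cleaner frame 0, 55, 50 mm); axes as the cleaner's.
- slide (a joint): Slide switch value in m: 0 = end far from the tank (on), 0.06 = end nearest the tank (off). It moves along the cleaner's +y, has 1.5 N of friction and stays where it is left.
- slide_top (a point): Top centre of the black switch grip, a block 28 mm (cleaner x) x 20 mm (cleaner y) x 40 mm high on a track 14 mm high on the deck; the grip's top is 165 mm above the bench. Axes as the cleaner's.
- basket: Grey slotted open plastic basket, about 0.2 kg, 60 mm high; rim outline 84 (x) x 112 mm (y); wall 4 mm, thickened outward to 8 mm in the top 18 mm. Origin: centre of underside, z up. Fixed arched handle spans the mouth along x, at y = 0. Starts in the tank on its floor, rim level with the tank's, axes about along the cleaner's, 6 mm free at the sides: only the handle can be taken there.
- handle: The basket's arched handle, round 8 mm steel bar, part of the basket and with the same origin and axes. Bar centre line in mm (x, z; y = 0): (-38, 56), (-26, 87), (0, 98), (26, 87), (38, 56); top at 102 mm. A rigid arch with a peak in the middle.
- handle_peak (a point): Underside of the handle's peak, 94 mm above the basket's underside (34 mm above its rim), in the middle of the basket; axes as the basket's.
- mat: Black ribbed rubber drip mat, fixed, 150 x 150 x 6 mm thick. Origin: centre of its underside.
- hook: Fixed steel drying hook on a stand. Origin: on the bench below the hook's seat. An 8 mm round bar runs level at 180 mm (centre line) from the 16 mm post at x = +70 mm to x = -10 mm, then turns up to its tip at x = -18 mm, z = 190 mm (194 at its top); it points to -x, roughly towards the robot. Post 184 mm high, round foot 100 mm wide, 12 mm high.
- hook_seat (a point): Top of the hook's level bar, 184 mm above the bench, 18 mm behind the tip, where the handle's peak should rest; axes as the stand's. Anywhere on the level bar will do.
- hook_tip (a point): Centre of the hook's upturned end (4 mm radius).
- paint_a: Small closed paint jar, 34 mm diameter, 45 mm high, loose bystander. Origin: centre of its underside.
- paint_b: Second small closed paint jar, 34 mm diameter, 45 mm high, loose bystander. Origin: centre of its underside.
- brush_pot: White brush pot, 64 mm diameter, 70 mm high, with brushes up to 150 mm, loose bystander. Origin: centre of its underside.
Things that resemble listed ones, but are neither listed nor needed, are in the scene too. Of the things shaped like the basket, the grey one is meant.

How it is judged:
By the outcome, as a careful person would: the job done as asked, in the order asked, and still so for the second after the job is handed in, with the robot touching nothing.
It also fails if it takes over 72 s, if anything falls off the work surface, if the arm or the gripper's body presses on something with over 40 N, if the wrist force passes 120 N, or if a joint passes its speed limit or range.

ROBOT

A 6-joint arm with a two-finger parallel gripper is mounted at the origin on the work surface. World frame = base frame: x ahead of the robot, y to its left, z up, the work surface at z = 0. Lengths are in m, angles in rad, forces in N, time in s.
With the tool pointing down it reaches from about 0.25 to 0.775 m from the base axis. Payload 4 kg.
Tool frame: the origin (TCP) lies midway between the tips of the shut fingers; the grasp point (between the pads) lies 19 mm behind it; z points along the fingers, y is the direction in which the jaws open and shut (so a half turn about z gives the same grasp; the last joint's range is limited). The gripper opens to 94 mm and grips with 3 to 60 N. Pads are 16 mm wide; open, the fingers measure 119 mm over their backs; the gripper's body (75 mm by 177 mm) begins 78 mm behind the grasp point.
Start: joints at [-1.332, 0.087, 1.371, -0, 1.684, -0.103], TCP at [0.184, -0.518, 0.206] pointing down, gripper open.
Joint ranges: [-3.1, 3.1], [-0.76, 2.03], [0.27, 2.55], [-1.08, 4.22], [0.17, 2.65], [-2.57, 2.57]. Speed limits (rad/s): [2.79, 2.79, 3.14, 3.14, 3.14, 3.14].

INTERFACE

Orientations are given as a rotation vector (axis times angle).
In Python, from bench import robot gives the robot as it stands.
- The arm moves only by the tool jog_arm, never from a script. Its argument "motion" is a list of rows, each an object with "turn": the turn, a rotation vector about the tool's x, y, z in degrees, a list of three; "offset": the shift along the tool's x, y, z in m, a list of three; "grip": the finger opening in m, from 0 to 0.094. In form: [{"turn": [rx, ry, rz], "offset": [x, y, z], "grip": grip}, ...]. A call has 1 to 12 rows; each row shifts and turns the commanded pose from where the row before left it, along the tool's axes as they then stand; what a row does not reach is not made up. A row lasts 1/12 s, in which the tool goes at most 41.7 mm and 7.16 degrees, less where a joint would pass 70% of its speed; a pose out of reach is approached as far as the arm can. A call is refused whole if a number of a shift passes 0.0417 or a number of a turn 7.16, either way. A call with a gripper value outside its range is refused whole. The fingers move at their own pace and stop on an object; the grip force is fixed at half the most. Time passes only in rows, so rows that do not move let the fingers close. It gives the time, the measured TCP pose, the force and the opening at its end, in the units of the state.
- robot.sense(): the state, without advancing time (a new reading comes with each control period).
- robot.camera(name): name is "scene" or "top"; returns a dict with "image" (480x640x3 uint8, red, green, blue), "camera_matrix" (3x3 intrinsics, pixels), "R" (3x3) and "t" (3): a world point X has camera coordinates R X + t. Camera axes: x right, y down, z forward; pixel columns grow to the right and rows downward; lengths in m; the calibration is good to about 2 mm. A picture is of the moment at which its call begins. There is no depth.
- robot.sign_off(): hands the job in, once; it reports no verdict.
The state is a dict: "clock": time; "joints": joint angles; "dq": joint speeds; "tau": joint torques, N m; "tcp_pos": TCP position; "tool_rot": TCP orientation; "wrist_force": force on the tool from outside, world axes, zero at the start; "torque": the same for the moment, N m; "finger_gap": finger opening in m.
Only numpy, scipy, OpenCV 4.12 (cv2) and the standard library are available. Lean on these libraries where they do the work, as an engineer would, in place of code of your own. Each camera call takes 0.05 s, during which the arm holds its last target. There are 200 camera calls.

## Working session

There is one attempt and no reset: what is moved stays moved. The work goes in short steps, Python scripts to look and compute and a tool call to move; the robot and the scene stay as the last step left them, time stands still between calls to the robot, and variables do not carry over. Pictures are saved under pics/ and viewed, about 8 in all and at most 12, crops included, and the job is handed in when it is done.

Besides the shell and the picture viewer there is one more tool, called after ">>>" by a JSON object that holds its "api" and its "payload", one argument or row to a line. jog_arm: Moves the arm, as the interface text tells. Its arguments: {"type":"object","properties":{"motion":{"type":"array"}},"required":["motion"]}

```bash
mkdir -p pics; ls
cat > h.py <<'E'
import numpy as np,cv2
from bench import robot
def snap(name,f):
    c=robot.camera(name); cv2.imwrite(f,c["image"][:,:,::-1]); np.savez(f[:-4],K=c["camera_matrix"],R=c["R"],t=c["t"]); return c
def ray(c,u,v,z):
    d=c["R"].T@np.linalg.inv(c["camera_matrix"])@np.array([u,v,1.]); o=-c["R"].T@c["t"]
    return o+d*(z-o[2])/d[2]
def load(f):
    d=np.load(f); return dict(camera_matrix=d["K"],R=d["R"],t=d["t"])
def proj(c,X):
    p=c["camera_matrix"]@(c["R"]@np.array(X)+c["t"]); return p[:2]/p[2]
E
python3 - <<'E'
from h import *
for n in("scene","top"):
    c=snap(n,f"pics/{n}0.png"); print(n,-c["R"].T@c["t"],c["R"].round(2).tolist(),c["camera_matrix"][0])
print(robot.sense())
E
```

```text
pics
scene [ 1.42306669 -0.14565518  0.9257401 ] [[0.17, 0.99, -0.01], [0.68, -0.13, -0.73], [-0.72, 0.12, -0.69]] [578.20847577   0.         319.01960828]
top [ 0.49799169 -0.03694153  1.29609676] [[0.01, -1.0, 0.0], [-1.0, -0.01, -0.05], [0.05, -0.0, -1.0]] [515.07081434   0.         323.27335716]
{'clock': 0.1, 'joints': array([-1.33208896e+00,  8.78663834e-02,  1.37209716e+00, -3.46438082e-06,
        1.68360849e+00, -1.03106887e-01]), 'dq': array([-0.0020953 , -0.00093588, -0.00327746, -0.00033743,  0.00218117,
        0.00011711]), 'tau': array([ 1.97335081e-03, -3.41252232e+01, -3.03301620e+01,  7.19875842e-02,
        3.04180034e-02, -1.02278509e-04]), 'tcp_pos': array([ 0.1842307 , -0.51769748,  0.2044323 ]), 'tool_rot': array([-3.09387672e+00, -5.33974114e-01,  2.15902741e-04]), 'wrist_force': array([-1.01622377, -0.66919023,  0.76780516]), 'torque': array([-0.06290673,  0.04044773,  0.00545384]), 'finger_gap': 0.09447100315368269}
```

View pics/top0.png

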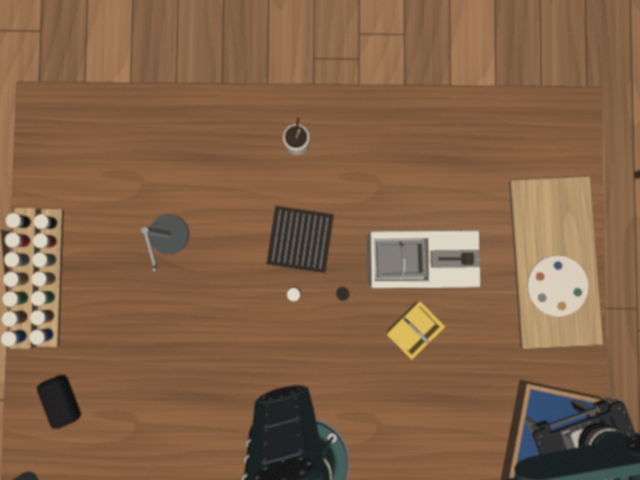

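View pics/scene0.png

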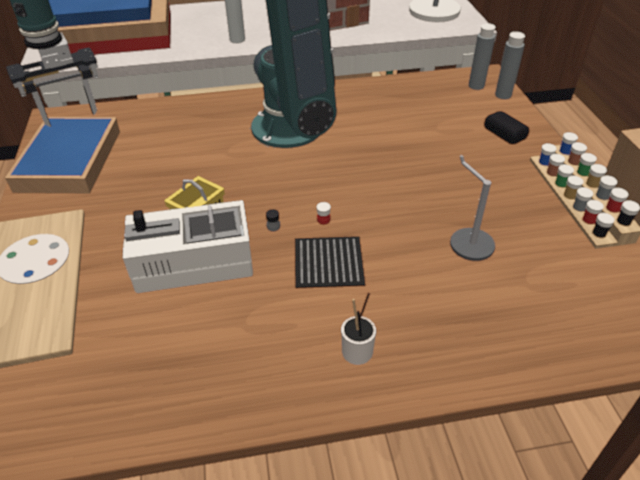

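Top view: the grey basket is in the tank at (400,260), with the handle bar around (405,258). The look-alike is a yellow basket at (415,330). The switch is at (467,258), the mat at (300,239), the jars at (293,295) and (343,294), the pot at (296,138), and the hook foot at (168,234) with its tip at (155,268). I choose the grey basket in the tank and check it in a close crop.

Run:
```python
from h import *
a=cv2.imread("pics/top0.png")
x=cv2.resize(a[220:300,360:490],None,fx=6,fy=6,interpolation=cv2.INTER_CUBIC)[:,:780]
b=cv2.imread("pics/scene0.png")
A=cv2.resize(a[215:275,135:195],(240,240)) ; B=cv2.resize(b[150:260,440:500],None,fx=1,fy=1)
C=cv2.resize(a[200:275,262:338],(240,240))
o=np.zeros((600,780,3),np.uint8); o[:,:]=0
xx=cv2.resize(a[225:295,365:485],(600,350),interpolation=cv2.INTER_CUBIC); o[:350,:600]=xx
o[360:600,:240]=A; o[360:600,250:490]=C
S=cv2.resize(b[180:290,115:255],(280,220),interpolation=cv2.INTER_CUBIC); o[360:580,495:775]=S
cv2.imwrite("pics/c1.png",o)
c=load("pics/top0.npz")
def P(n,u,v,z): print(n,ray(c,u,v,z).round(4))
for u,v in((370,231),(480,231),(480,288),(370,288)):P("cl",u,v,.11)
P("sw",467,258,.165);P("hpk",405,259,.15)
for u,v in((276,206),(333,214),(324,272),(267,264)):P("mat",u,v,.006)
P("foot",168,234,.012);P("tip",155,268,.19);P("post",145,230,.184)
P("pa",293,294,.045);P("pb",343,293,.045);P("pot",296,138,.07);P("yel",415,330,.05)
```

```text
cl [ 0.5658 -0.1478  0.11  ]
cl [ 0.5678 -0.4018  0.11  ]
cl [ 0.4367 -0.4009  0.11  ]
cl [ 0.4348 -0.1483  0.11  ]
sw [ 0.5049 -0.3559  0.165 ]
hpk [ 0.5018 -0.2221  0.15  ]
mat [0.6328 0.079  0.006 ]
mat [ 0.6138 -0.0644  0.006 ]
mat [ 0.4682 -0.0429  0.006 ]
mat [0.4871 0.0997 0.006 ]
foot [0.56   0.3469 0.012 ]
tip [0.4783 0.3199 0.19  ]
post [0.5599 0.3453 0.184 ]
pa [0.4155 0.0318 0.045 ]
pb [ 0.4188 -0.0891  0.045 ]
pot [0.7907 0.0272 0.07  ]
yel [ 0.3319 -0.2623  0.05  ]
```

View pics/c1.png

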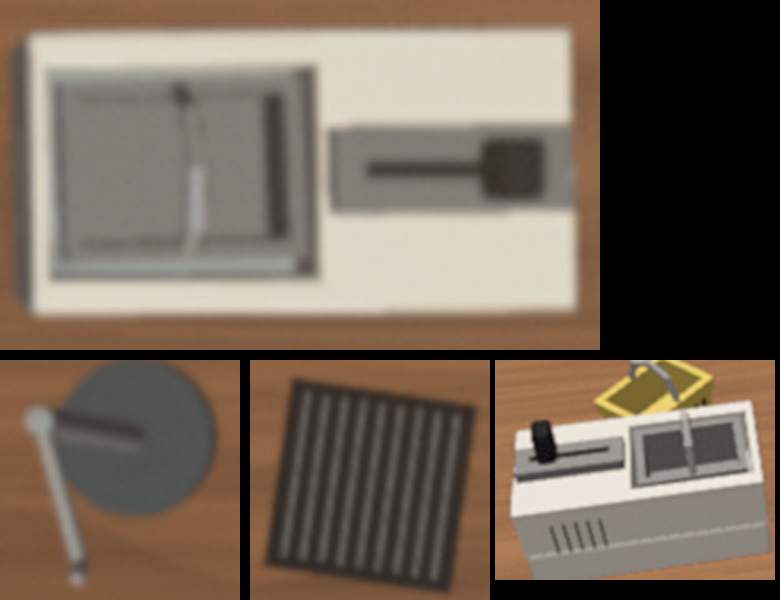

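The crop confirms it: grey basket in the tank, handle peak at top px (404,262), switch grip at (467.6,258.8). The hook's post top is at (144.5,230) and its tip at (154,269.5), an 88 mm span, which matches the description. The cleaner measures 131 x 253 mm and the mat 145 mm square, so both fit. Next I align the tool and go above the switch.

>>> {"api": "jog_arm", "payload": {
  "motion": [
    {"turn":[0,0,6.5],"offset":[0,0,0],"grip":0.06},
    {"turn":[0,0,6.5],"offset":[0,0,0],"grip":0.06},
    {"turn":[0,0,6.6],"offset":[0,0,0],"grip":0.06},
    {"turn":[0,0,0],"offset":[0.035,-0.018,0],"grip":0.06},
    {"turn":[0,0,0],"offset":[0.035,-0.018,0],"grip":0.06},
    {"turn":[0,0,0],"offset":[0.035,-0.018,0],"grip":0.06},
    {"turn":[0,0,0],"offset":[0.035,-0.018,0],"grip":0.06},
    {"turn":[0,0,0],"offset":[0.035,-0.018,0],"grip":0.06},
    {"turn":[0,0,0],"offset":[0.035,-0.018,0],"grip":0.06},
    {"turn":[0,0,0],"offset":[0.035,-0.018,0],"grip":0.06},
    {"turn":[0,0,0],"offset":[0.035,-0.018,0],"grip":0.06},
    {"turn":[0,0,0],"offset":[0.035,-0.018,0],"grip":0.06}
  ]
}}

```text
clock: 1.1
tcp_pos: [0.5007, -0.3549, 0.2049]
tool_rot: [-3.141, 0.0, 0.001]
wrist_force: [0.3, -0.6, -0.2]
finger_gap: 0.0602
```

```bash
cat >> h.py <<'E'
from scipy.spatial.transform import Rotation as Ro
def tri(a,pa,b,pb):
    M=lambda c:c["camera_matrix"]@np.c_[c["R"],c["t"]]
    X=cv2.triangulatePoints(M(a),M(b),np.array(pa,float),np.array(pb,float))[:,0]; return X[:3]/X[3]
def st():
    s=robot.sense(); R=Ro.from_rotvec(s["tool_rot"]).as_matrix()
    print("t",round(s["clock"],2),"tcp",s["tcp_pos"].round(4),"yaw",np.degrees(np.arctan2(R[1,0],R[0,0])).round(2),"z",R[:,2].round(3),"F",s["wrist_force"].round(1),"gap",round(s["finger_gap"],4),"q6",s["joints"][5].round(2)); return s,R
def go(x,y,z,yaw=None):
    s,R=st(); print("offset",(R.T@(np.array([x,y,z])-s["tcp_pos"])).round(4))
E
python3 - <<'E'
from h import *
a=load("pics/top0.npz");b=load("pics/scene0.npz")
print(ray(a,467.6,258.8,.165),ray(a,404,262,.152))
print("tip",tri(a,(154,269.5),b,(462,158)),"post",tri(a,(144.5,230),b,(487,183)), ray(a,169,234.5,.012))
print(ray(b,139,215,.165), ray(b,208,210,.152))
go(.503,-.3575,.133)
E
```

```text
[ 0.50319594 -0.35721899  0.165     ] [ 0.49507746 -0.21959614  0.152     ]
tip [0.47520904 0.32422654 0.18589556] post [0.56026342 0.34818896 0.1804362 ] [0.5587226  0.34437454 0.012     ]
[ 0.51216737 -0.35745652  0.165     ] [ 0.50665247 -0.22286004  0.152     ]
t 1.1 tcp [ 0.5007 -0.3549  0.2049] yaw -0.01 z [-0.001  0.    -1.   ] F [ 0.3 -0.6 -0.2] gap 0.0602 q6 0.86
offset [0.0023 0.0027 0.0719]
```

>>> {"api": "jog_arm", "payload": {
  "motion": [
    {"turn":[0,0,0],"offset":[0.0023,0.0025,0.024],"grip":0.06},
    {"turn":[0,0,0],"offset":[0,0,0.024],"grip":0.06},
    {"turn":[0,0,0],"offset":[0,0,0.022],"grip":0.06},
    {"turn":[0,0,0],"offset":[0,0,0],"grip":0.06},
    {"turn":[0,0,0],"offset":[0,0,0],"grip":0.01},
    {"turn":[0,0,0],"offset":[0,0,0],"grip":0.01},
    {"turn":[0,0,0],"offset":[0,0,0],"grip":0.01},
    {"turn":[0,0,0],"offset":[0,0,0],"grip":0.01},
    {"turn":[0,0,0],"offset":[0,0,0],"grip":0.01},
    {"turn":[0,0,0],"offset":[0,0,0],"grip":0.01}
  ]
}}

```text
clock: 1.93
tcp_pos: [0.502, -0.3595, 0.1368]
tool_rot: [3.14, -0.001, 0.003]
wrist_force: [-0.0, -1.3, 1.5]
finger_gap: 0.0235
```

>>> {"api": "jog_arm", "payload": {
  "motion": [
    {"turn":[0,0,0],"offset":[0,-0.01,0],"grip":0.01},
    {"turn":[0,0,0],"offset":[0,-0.012,0],"grip":0.01},
    {"turn":[0,0,0],"offset":[0,-0.012,0],"grip":0.01},
    {"turn":[0,0,0],"offset":[0,-0.012,0],"grip":0.01},
    {"turn":[0,0,0],"offset":[0,-0.01,0],"grip":0.01},
    {"turn":[0,0,0],"offset":[0,-0.003,0],"grip":0.01},
    {"turn":[0,0,0],"offset":[0,-0.001,0],"grip":0.01},
    {"turn":[0,0,0],"offset":[0,0,0],"grip":0.01},
    {"turn":[0,0,0],"offset":[0,0,0],"grip":0.01}
  ]
}}

```text
clock: 2.68
tcp_pos: [0.5011, -0.3106, 0.1367]
tool_rot: [3.116, -0.009, 0.003]
wrist_force: [-1.7, -30.2, -3.8]
finger_gap: 0.0198
```

Run:
```python
from h import *
c=snap("scene","pics/s1.png"); st()
i=c["image"][150:270,90:270,::-1]; 
t=snap("top","pics/t1.png"); j=t["image"][215:295,350:490,::-1]
o=np.vstack([cv2.resize(i,(540,320),interpolation=cv2.INTER_CUBIC),cv2.resize(j,(540,280),interpolation=cv2.INTER_CUBIC)])
cv2.imwrite("pics/c2.png",o)
```

```text
t 2.73 tcp [ 0.5011 -0.3106  0.1367] yaw -0.32 z [ 0.002 -0.026 -1.   ] F [ -1.2 -30.3  -3.4] gap 0.0198 q6 0.94
```

View pics/c2.png

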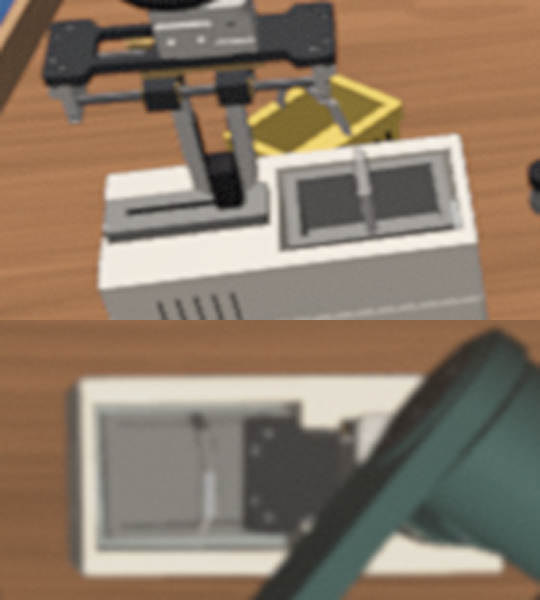

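The block is at crop (225,180), near the tank end of the track. The wrist force is 30 N, so it is probably against its stop. I'll release, lift and check.

>>> {"api": "jog_arm", "payload": {
  "motion": [
    {"turn":[0,0,0],"offset":[0,0.007,0],"grip":0.01},
    {"turn":[0,0,0],"offset":[0,0.006,0],"grip":0.06},
    {"turn":[0,0,0],"offset":[0,0,0],"grip":0.06},
    {"turn":[0,0,0],"offset":[0,0,0],"grip":0.06},
    {"turn":[0,0,0],"offset":[0,0,0],"grip":0.06},
    {"turn":[0,0,0],"offset":[0,0,-0.03],"grip":0.06},
    {"turn":[0,0,0],"offset":[0,0,-0.04],"grip":0.06},
    {"turn":[0,0,0],"offset":[0,0,-0.03],"grip":0.06}
  ]
}}

```text
clock: 3.45
tcp_pos: [0.5019, -0.3102, 0.2369]
tool_rot: [-3.14, -0.002, 0.0]
wrist_force: [0.2, 0.7, 1.0]
finger_gap: 0.0593
```

Run:
```python
from h import *
c=snap("scene","pics/s2.png"); st()
i=c["image"][180:260,110:260,::-1].copy()
k=5; i=cv2.resize(i,None,fx=k,fy=k,interpolation=cv2.INTER_CUBIC)
def poly(y,col):
    P=[(x,yy,.165) for x,yy in((.489,y-.01),(.517,y-.01),(.517,y+.01),(.489,y+.01))]
    p=np.array([(proj(c,q)-[110,180])*k+k/2 for q in P]).astype(int); cv2.polylines(i,[p],True,col,1)
poly(-.357,(0,0,255));poly(-.297,(0,255,0));poly(-.309,(255,0,0))
cv2.imwrite("pics/c3.png",i)
a=load("pics/top0.npz")
for u in (431,438.4,474,479.4): print(u,ray(a,u,259,.124))
```

```text
t 3.5 tcp [ 0.5043 -0.3119  0.245 ] yaw 0.08 z [ 0.011 -0.007 -1.   ] F [ 0.4 -0.4  3.8] gap 0.0598 q6 0.92
431 [ 0.50229091 -0.28550744  0.124     ]
438.4 [ 0.50242011 -0.30235031  0.124     ]
474 [ 0.5030418  -0.38339868  0.124     ]
479.4 [ 0.50313613 -0.3956955   0.124     ]
```

View pics/c3.png

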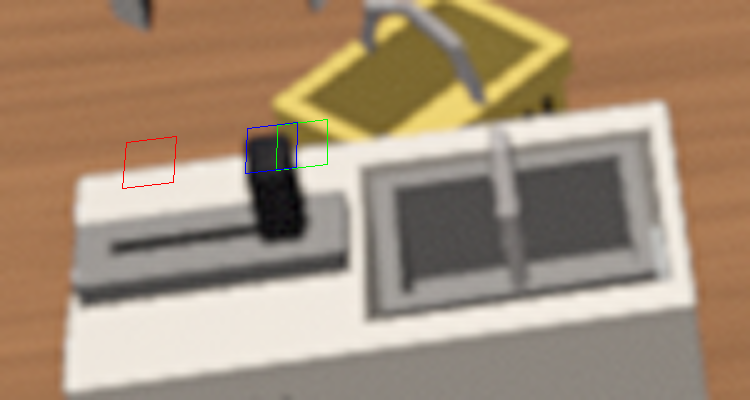

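The block now sits at y = -0.309. No slot shows between it and the tank-end slot limit (y = -0.302 plus half the block), so the switch is at its stop; it had started about 13 mm along its travel. Next is the handle.

>>> {"api": "jog_arm", "payload": {
  "motion": [
    {"turn":[0,0,0],"offset":[0,-0.03,0],"grip":0.06},
    {"turn":[0,0,0],"offset":[0,-0.03,0],"grip":0.06},
    {"turn":[0,0,0],"offset":[0,-0.03,0],"grip":0.06},
    {"turn":[0,0,0],"offset":[0,0,0.025],"grip":0.06},
    {"turn":[0,0,0],"offset":[0,0,0.025],"grip":0.06},
    {"turn":[0,0,0],"offset":[0,0,0],"grip":0.06},
    {"turn":[0,0,0],"offset":[0,0,0],"grip":0.06}
  ]
}}

```text
clock: 4.08
tcp_pos: [0.5008, -0.2202, 0.1837]
tool_rot: [-3.139, -0.002, 0.006]
wrist_force: [0.5, -0.3, 0.6]
finger_gap: 0.0601
```

Run:
```python
from h import *
go(.501,-.2205,.129)
```

```text
t 4.08 tcp [ 0.5008 -0.2202  0.1837] yaw 0.06 z [-0.004  0.003 -1.   ] F [ 0.5 -0.3  0.6] gap 0.0601 q6 1.05
offset [0.0004 0.0005 0.0547]
```

>>> {"api": "jog_arm", "payload": {
  "motion": [
    {"turn":[0,0,0],"offset":[0,0,0.025],"grip":0.06},
    {"turn":[0,0,0],"offset":[0,0,0.03],"grip":0.06},
    {"turn":[0,0,0],"offset":[0,0,0],"grip":0.03},
    {"turn":[0,0,0],"offset":[0,0,0],"grip":0},
    {"turn":[0,0,0],"offset":[0,0,0],"grip":0},
    {"turn":[0,0,0],"offset":[0,0,0],"grip":0},
    {"turn":[0,0,0],"offset":[0,0,0],"grip":0},
    {"turn":[0,0,0],"offset":[0,0,0],"grip":0},
    {"turn":[0,0,0],"offset":[0,0,0],"grip":0},
    {"turn":[0,0,0],"offset":[0,0,0],"grip":0},
    {"turn":[0,0,0],"offset":[0,0,0],"grip":0},
    {"turn":[0,0,0],"offset":[0,0,0],"grip":0}
  ]
}}

```text
clock: 5.08
tcp_pos: [0.5022, -0.2215, 0.1307]
tool_rot: [-3.141, 0.0, -0.002]
wrist_force: [1.2, 2.2, 0.9]
finger_gap: 0.0071
```

Run:
```python
from h import *
st()
```

```text
t 5.08 tcp [ 0.5022 -0.2215  0.1307] yaw -0.0 z [ 0.001  0.    -1.   ] F [1.2 2.2 0.9] gap 0.0071 q6 1.05
```

Gripped: the 7.1 mm gap fits the 8 mm bar. Lifting straight up by 0.10 m.

>>> {"api": "jog_arm", "payload": {
  "motion": [
    {"turn":[0,0,0],"offset":[0,0,-0.005],"grip":0},
    {"turn":[0,0,0],"offset":[0,0,-0.01],"grip":0},
    {"turn":[0,0,0],"offset":[0,0,-0.015],"grip":0},
    {"turn":[0,0,0],"offset":[0,0,-0.015],"grip":0},
    {"turn":[0,0,0],"offset":[0,0,-0.015],"grip":0},
    {"turn":[0,0,0],"offset":[0,0,-0.015],"grip":0},
    {"turn":[0,0,0],"offset":[0,0,-0.015],"grip":0},
    {"turn":[0,0,0],"offset":[0,0,-0.01],"grip":0},
    {"turn":[0,0,0],"offset":[0,0,-0.005],"grip":0},
    {"turn":[0,0,0],"offset":[0,0,0],"grip":0},
    {"turn":[0,0,0],"offset":[0,0,0],"grip":0}
  ]
}}

```text
clock: 6.0
tcp_pos: [0.5016, -0.2218, 0.2351]
tool_rot: [-3.142, 0.001, 0.001]
wrist_force: [-0.3, -0.2, -2.6]
finger_gap: 0.0071
```

Run:
```python
from h import *
go(.5505,.018,.229)
c=snap("scene","pics/s3.png"); cv2.imwrite("pics/c4.png",c["image"][60:300,60:380,::-1].repeat(2,0).repeat(2,1))
```

```text
t 6.0 tcp [ 0.5016 -0.2218  0.2351] yaw -0.02 z [-0.001  0.    -1.   ] F [-0.3 -0.2 -2.6] gap 0.0071 q6 1.05
offset [ 0.0489 -0.2398  0.0061]
```

View pics/c4.png

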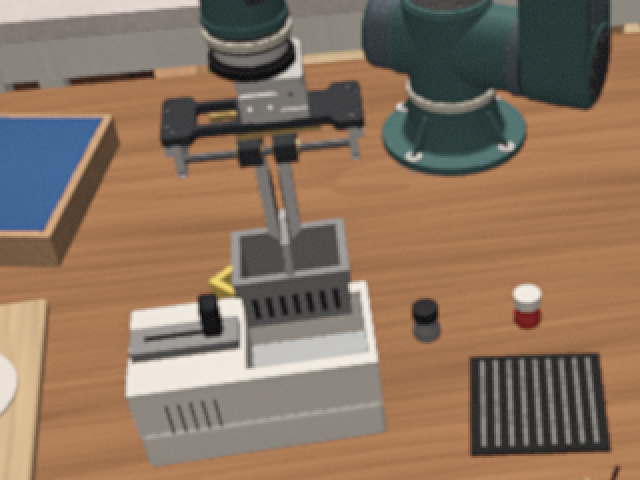

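>>> {"api": "jog_arm", "payload": {
  "motion": [
    {"turn":[0,0,0],"offset":[0.005,-0.01,0],"grip":0},
    {"turn":[0,0,0],"offset":[0.005,-0.02,0],"grip":0},
    {"turn":[0,0,0],"offset":[0.005,-0.03,0],"grip":0},
    {"turn":[0,0,0],"offset":[0.005,-0.03,0],"grip":0},
    {"turn":[0,0,0],"offset":[0.005,-0.03,0],"grip":0},
    {"turn":[0,0,0],"offset":[0.005,-0.03,0],"grip":0},
    {"turn":[0,0,0],"offset":[0.005,-0.03,0],"grip":0},
    {"turn":[0,0,0],"offset":[0.005,-0.03,0],"grip":0},
    {"turn":[0,0,0],"offset":[0.005,-0.02,0],"grip":0},
    {"turn":[0,0,0],"offset":[0.004,-0.01,0],"grip":0},
    {"turn":[0,0,3.7],"offset":[0,0,0],"grip":0},
    {"turn":[0,0,3.7],"offset":[0,0,0],"grip":0}
  ]
}}

```text
clock: 7.05
tcp_pos: [0.5507, 0.0192, 0.2345]
tool_rot: [3.134, -0.205, -0.003]
wrist_force: [-0.3, 0.5, -0.9]
finger_gap: 0.0071
```

Run:
```python
from h import *
go(.5505,.018,.090)
```

```text
t 7.05 tcp [0.5507 0.0192 0.2345] yaw -7.49 z [-0.002 -0.    -1.   ] F [-0.3  0.5 -0.9] gap 0.0071 q6 1.63
offset [0.0002 0.0011 0.1445]
```

>>> {"api": "jog_arm", "payload": {
  "motion": [
    {"turn":[0,0,0],"offset":[0,0.001,0.01],"grip":0},
    {"turn":[0,0,0],"offset":[0,0,0.02],"grip":0},
    {"turn":[0,0,0],"offset":[0,0,0.025],"grip":0},
    {"turn":[0,0,0],"offset":[0,0,0.025],"grip":0},
    {"turn":[0,0,0],"offset":[0,0,0.025],"grip":0},
    {"turn":[0,0,0],"offset":[0,0,0.02],"grip":0},
    {"turn":[0,0,0],"offset":[0,0,0.012],"grip":0},
    {"turn":[0,0,0],"offset":[0,0,0.005],"grip":0},
    {"turn":[0,0,0],"offset":[0,0,0.003],"grip":0},
    {"turn":[0,0,0],"offset":[0,0,0.002],"grip":0},
    {"turn":[0,0,0],"offset":[0,0,0],"grip":0},
    {"turn":[0,0,0],"offset":[0,0,0],"grip":0}
  ]
}}

```text
clock: 8.05
tcp_pos: [0.5516, 0.0171, 0.0899]
tool_rot: [3.135, -0.203, 0.004]
wrist_force: [-0.3, 0.5, -1.7]
finger_gap: 0.0068
```

>>> {"api": "jog_arm", "payload": {
  "motion": [
    {"turn":[0,0,0],"offset":[0,0,0.0015],"grip":0},
    {"turn":[0,0,0],"offset":[0,0,0.0015],"grip":0},
    {"turn":[0,0,0],"offset":[0,0,0],"grip":0},
    {"turn":[0,0,0],"offset":[0,0,0],"grip":0},
    {"turn":[0,0,0],"offset":[0,0,0],"grip":0}
  ]
}}

```text
clock: 8.47
tcp_pos: [0.5519, 0.0177, 0.0869]
tool_rot: [-3.134, 0.203, -0.005]
wrist_force: [1.8, 2.9, 3.7]
finger_gap: 0.0069
```

>>> {"api": "jog_arm", "payload": {
  "motion": [
    {"turn":[0,0,0],"offset":[0,0,0],"grip":0.02},
    {"turn":[0,0,0],"offset":[0,0,0],"grip":0.04},
    {"turn":[0,0,0],"offset":[0,0,0],"grip":0.06},
    {"turn":[0,0,0],"offset":[0,0,0],"grip":0.06},
    {"turn":[0,0,0],"offset":[0,0,0],"grip":0.06},
    {"turn":[0,0,0],"offset":[0,0,0],"grip":0.06},
    {"turn":[0,0,0],"offset":[0,0,-0.015],"grip":0.06},
    {"turn":[0,0,0],"offset":[0,0,-0.03],"grip":0.06},
    {"turn":[0,0,0],"offset":[0,0,-0.035],"grip":0.06},
    {"turn":[0,0,0],"offset":[0,0,-0.02],"grip":0.06},
    {"turn":[0,0,0],"offset":[-0.025,0,0],"grip":0.06},
    {"turn":[0,0,0],"offset":[-0.025,0,0],"grip":0.06}
  ]
}}

```text
clock: 9.47
tcp_pos: [0.5021, 0.0233, 0.1873]
tool_rot: [3.135, -0.204, 0.006]
wrist_force: [-0.5, -0.0, -0.4]
finger_gap: 0.0598
```

>>> {"api": "jog_arm", "payload": {
  "motion": [
    {"turn":[0,0,0],"offset":[-0.03,0,0],"grip":0.03},
    {"turn":[0,0,0],"offset":[-0.03,0,-0.01],"grip":0.03},
    {"turn":[0,0,0],"offset":[-0.03,0,0],"grip":0.03},
    {"turn":[0,0,0],"offset":[0,0,0],"grip":0.03}
  ]
}}

```text
clock: 9.8
tcp_pos: [0.4081, 0.0359, 0.1961]
tool_rot: [3.135, -0.202, -0.0]
wrist_force: [1.1, 0.7, 0.6]
finger_gap: 0.0367
```

Run:
```python
from h import *
st()
c=snap("scene","pics/s4.png"); t=snap("top","pics/t4.png")
o=np.hstack([cv2.resize(c["image"][190:300,280:380,::-1],(400,440),interpolation=cv2.INTER_CUBIC),cv2.resize(t["image"][190:290,250:350,::-1],(400,400),interpolation=cv2.INTER_CUBIC).copy() if 0 else cv2.resize(t["image"][190:300,250:350,::-1],(400,440),interpolation=cv2.INTER_CUBIC)])
cv2.imwrite("pics/c5.png",o)
```

```text
t 9.8 tcp [0.4081 0.0359 0.1961] yaw -7.37 z [-0. -0. -1.] F [1.1 0.7 0.6] gap 0.0367 q6 1.65
```

View pics/c5.png

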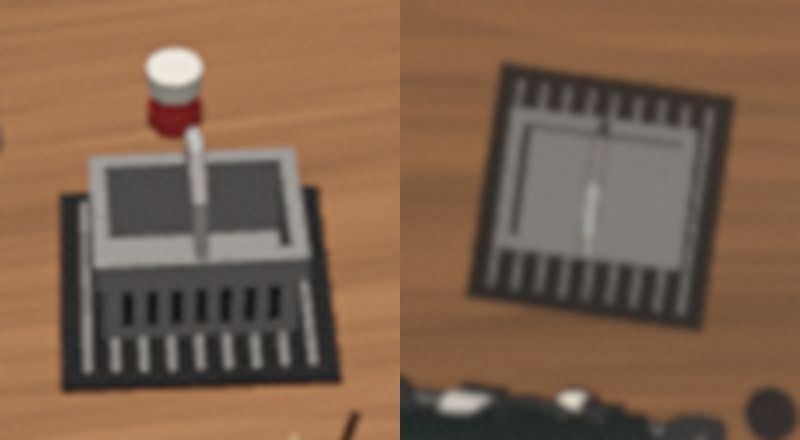

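Run:
```python
from h import *
t=load("pics/t4.npz")
P=np.array([ray(t,u,v,.066) for u,v in((278,216.25),(325,222.5),(321,257),(274.3,252))]);print(P.round(4),P.mean(0))
l=(P[0]+P[3]-P[1]-P[2])/2; print(np.linalg.norm(l), np.degrees(np.arctan2(-l[0],l[1])), np.linalg.norm((P[0]+P[1]-P[2]-P[3])/2))
a=np.radians(-7.5); B=np.array([[np.cos(a),-np.sin(a)],[np.sin(a),np.cos(a)]])
g=P.mean(0)[:2]+B@[-.02,.052]; print("grasp",g); go(g[0],g[1],.196)
```

```text
[[ 0.602   0.0685  0.066 ]
 [ 0.5878 -0.0441  0.066 ]
 [ 0.5053 -0.0352  0.066 ]
 [ 0.5163  0.0763  0.066 ]] [0.55284424 0.01639185 0.066     ]
0.11280439995668054 -6.407918701392759 0.08452565969959162
grasp [0.53980271 0.07055751]
t 9.9 tcp [0.4116 0.0353 0.1959] yaw -7.41 z [ 0.002 -0.    -1.   ] F [-0.1  0.   0.8] gap 0.0309 q6 1.65
offset [ 1.226e-01 -5.150e-02  1.000e-04]
```

The basket stands released and centred on the mat; its rim corners measure 113 x 84.5 mm. Next I go over the +y wall, off-centre.

>>> {"api": "jog_arm", "payload": {
  "motion": [
    {"turn":[0,0,0],"offset":[0.02,-0.01,0],"grip":0.034},
    {"turn":[0,0,0],"offset":[0.03,-0.0115,0],"grip":0.034},
    {"turn":[0,0,0],"offset":[0.03,-0.01,0],"grip":0.034},
    {"turn":[0,0,0],"offset":[0.03,-0.01,0],"grip":0.034},
    {"turn":[0,0,0],"offset":[0.0116,-0.01,0],"grip":0.034},
    {"turn":[0,0,0],"offset":[0,0,0.02],"grip":0.034},
    {"turn":[0,0,0],"offset":[0,0,0.025],"grip":0.034},
    {"turn":[0,0,0],"offset":[0,0,0.025],"grip":0.034},
    {"turn":[0,0,0],"offset":[0,0,0.015],"grip":0.034},
    {"turn":[0,0,0],"offset":[0,0,0],"grip":0.034},
    {"turn":[0,0,0],"offset":[0,0,0],"grip":0.034},
    {"turn":[0,0,0],"offset":[0,0,0],"grip":0.034}
  ]
}}

```text
clock: 10.9
tcp_pos: [0.5404, 0.0705, 0.1113]
tool_rot: [3.135, -0.204, 0.002]
wrist_force: [1.7, -0.2, 0.1]
finger_gap: 0.0341
```

Run:
```python
from h import *
go(.539,.0706,.038)
c=snap("scene","pics/s5.png")
cv2.imwrite("pics/c6.png",cv2.resize(c["image"][130:300,270:410,::-1],(490,595),interpolation=cv2.INTER_CUBIC))
```

```text
t 10.9 tcp [0.5404 0.0705 0.1113] yaw -7.43 z [ 0.002 -0.    -1.   ] F [ 1.7 -0.2  0.1] gap 0.0341 q6 1.73
offset [-0.0015  0.0001  0.0733]
```

View pics/c6.png

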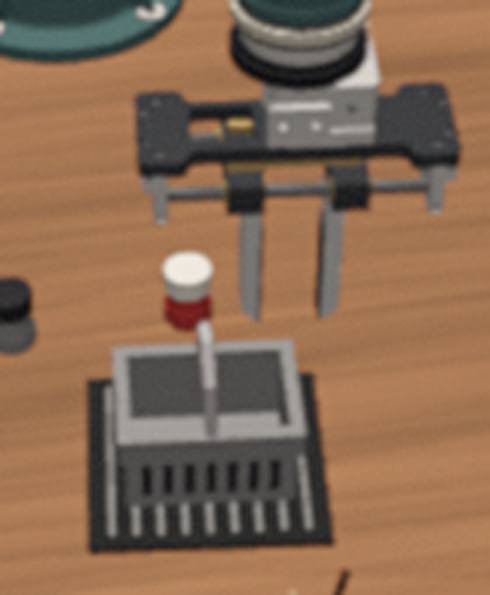

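The fingers (tips at crop (252,315) and (325,315)) straddle the line of the +y wall. I go down and close.

>>> {"api": "jog_arm", "payload": {
  "motion": [
    {"turn":[0,0,0],"offset":[-0.0015,0,0.02],"grip":0.034},
    {"turn":[0,0,0],"offset":[0,0,0.025],"grip":0.034},
    {"turn":[0,0,0],"offset":[0,0,0.02],"grip":0.034},
    {"turn":[0,0,0],"offset":[0,0,0.008],"grip":0.034},
    {"turn":[0,0,0],"offset":[0,0,0],"grip":0.034},
    {"turn":[0,0,0],"offset":[0,0,0],"grip":0.02},
    {"turn":[0,0,0],"offset":[0,0,0],"grip":0},
    {"turn":[0,0,0],"offset":[0,0,0],"grip":0},
    {"turn":[0,0,0],"offset":[0,0,0],"grip":0},
    {"turn":[0,0,0],"offset":[0,0,0],"grip":0},
    {"turn":[0,0,0],"offset":[0,0,0],"grip":0},
    {"turn":[0,0,0],"offset":[0,0,0],"grip":0}
  ]
}}

```text
clock: 11.95
tcp_pos: [0.539, 0.0712, 0.0391]
tool_rot: [-3.134, 0.203, -0.006]
wrist_force: [0.5, 2.7, 4.5]
finger_gap: 0.0076
```

Run:
```python
from h import *
st()
```

```text
t 11.95 tcp [0.539  0.0712 0.0391] yaw -7.4 z [ 0.004  0.001 -1.   ] F [0.5 2.7 4.5] gap 0.0076 q6 1.73
```

Rim held (7.6 mm gap on the 8 mm rim). Lifting by 0.12 m.

>>> {"api": "jog_arm", "payload": {
  "motion": [
    {"turn":[0,0,0],"offset":[0,0,-0.004],"grip":0},
    {"turn":[0,0,0],"offset":[0,0,-0.01],"grip":0},
    {"turn":[0,0,0],"offset":[0,0,-0.016],"grip":0},
    {"turn":[0,0,0],"offset":[0,0,-0.02],"grip":0},
    {"turn":[0,0,0],"offset":[0,0,-0.02],"grip":0},
    {"turn":[0,0,0],"offset":[0,0,-0.02],"grip":0},
    {"turn":[0,0,0],"offset":[0,0,-0.016],"grip":0},
    {"turn":[0,0,0],"offset":[0,0,-0.01],"grip":0},
    {"turn":[0,0,0],"offset":[0,0,-0.004],"grip":0},
    {"turn":[0,0,0],"offset":[0,0,0],"grip":0}
  ]
}}

```text
clock: 12.78
tcp_pos: [0.5377, 0.0707, 0.158]
tool_rot: [3.135, -0.203, 0.001]
wrist_force: [-0.4, -0.8, -2.4]
finger_gap: 0.0079
```

>>> {"api": "jog_arm", "payload": {
  "motion": [
    {"turn":[0,0,-3],"offset":[0,0,0],"grip":0},
    {"turn":[0,0,-5],"offset":[0,0,0],"grip":0},
    {"turn":[0,0,-5],"offset":[0,0,0],"grip":0},
    {"turn":[0,0,-5],"offset":[0,0,0],"grip":0},
    {"turn":[0,0,-5],"offset":[0,0,0],"grip":0},
    {"turn":[0,0,-5],"offset":[0,0,0],"grip":0},
    {"turn":[0,0,-5],"offset":[0,0,0],"grip":0},
    {"turn":[0,0,-5],"offset":[0,0,0],"grip":0},
    {"turn":[0,0,-5],"offset":[0,0,0],"grip":0},
    {"turn":[0,0,-5],"offset":[0,0,0],"grip":0},
    {"turn":[0,0,-5],"offset":[0,0,0],"grip":0},
    {"turn":[0,0,-5],"offset":[0,0,0],"grip":0}
  ]
}}

```text
clock: 13.78
tcp_pos: [0.5363, 0.0707, 0.1552]
tool_rot: [-2.836, -1.348, 0.007]
wrist_force: [0.5, 0.4, -1.9]
finger_gap: 0.008
```

>>> {"api": "jog_arm", "payload": {
  "motion": [
    {"turn":[0,0,-5],"offset":[0,0,0],"grip":0},
    {"turn":[0,0,-5],"offset":[0,0,0],"grip":0},
    {"turn":[0,0,-5],"offset":[0,0,0],"grip":0},
    {"turn":[0,0,-5],"offset":[0,0,0],"grip":0},
    {"turn":[0,0,-5],"offset":[0,0,0],"grip":0},
    {"turn":[0,0,-5],"offset":[0,0,0],"grip":0},
    {"turn":[0,0,-5],"offset":[0,0,0],"grip":0},
    {"turn":[0,0,-5],"offset":[0,0,0],"grip":0},
    {"turn":[0,0,-5],"offset":[0,0,0],"grip":0},
    {"turn":[0,0,-5],"offset":[0,0,0],"grip":0},
    {"turn":[0,0,-4],"offset":[0,0,0],"grip":0},
    {"turn":[0,0,0],"offset":[0,0,0],"grip":0}
  ]
}}

```text
clock: 14.78
tcp_pos: [0.5363, 0.0706, 0.1553]
tool_rot: [-1.918, -2.484, 0.005]
wrist_force: [0.2, -0.2, -2.8]
finger_gap: 0.0076
```

```bash
cat > g.py <<'E'
from h import *
def hook(hx,hz,by=.053,bx=-.021,yaw=105.2):
    # handle underside at hook-frame (hx,0,hz): print tool offset needed (TCP at basket (bx,by))
    post=np.array([.560,.346]);tip=np.array([.4755,.323]);d=(post-tip)/np.linalg.norm(post-tip)
    o=(post+tip)/2-d*.026
    a=np.radians(yaw);B=np.array([[np.cos(a),-np.sin(a)],[np.sin(a),np.cos(a)]])
    p=o+d*hx+B@[bx,by]; print("hook o",o.round(4),"yaw",np.degrees(np.arctan2(d[1],d[0])).round(2),"tcp",p.round(4)); go(p[0],p[1],hz-.0609)
E
python3 - <<'E'
from g import *
hook(-.1,.21)
c=snap("scene","pics/s6.png")
cv2.imwrite("pics/c7.png",cv2.resize(c["image"][20:300,240:520,::-1],(560,560),interpolation=cv2.INTER_CUBIC))
E
```

```text
hook o [0.4927 0.3277] yaw 15.23 tcp [0.3505 0.2672]
t 14.78 tcp [0.5363 0.0706 0.1553] yaw 104.64 z [-0.004 -0.001 -1.   ] F [ 0.2 -0.2 -2.8] gap 0.0076 q6 -0.23
offset [ 0.2372 -0.13    0.0069]
```

View pics/c7.png

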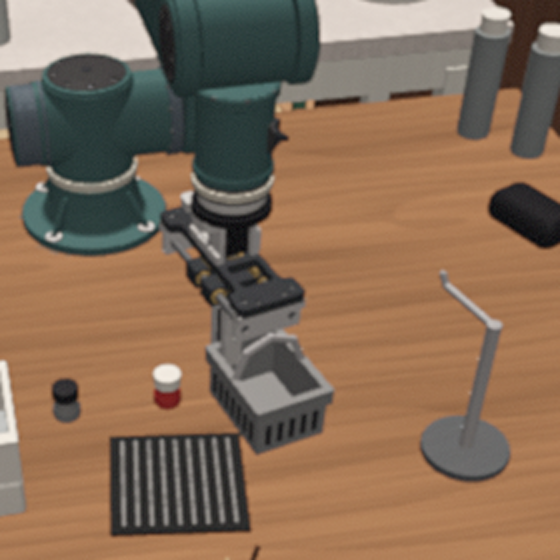

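The basket is held level by its rim, handle peak near crop (285,345); the hook tip is at (443,275) and the post top at (493,323). I move to the pre-hook pose, backing off along the hook's -x first.

>>> {"api": "jog_arm", "payload": {
  "motion": [
    {"turn":[0,0,0],"offset":[0.01,-0.02,0],"grip":0},
    {"turn":[0,0,0],"offset":[0.02,-0.03,0],"grip":0},
    {"turn":[0,0,0],"offset":[0.02,-0.03,0],"grip":0},
    {"turn":[0,0,0],"offset":[0.025,-0.03,0],"grip":0},
    {"turn":[0,0,0],"offset":[0.03,-0.02,0],"grip":0},
    {"turn":[0,0,0],"offset":[0.03,0,0],"grip":0},
    {"turn":[0,0,0],"offset":[0.03,0,0],"grip":0},
    {"turn":[0,0,0],"offset":[0.03,0,0],"grip":0},
    {"turn":[0,0,0],"offset":[0.025,0,0],"grip":0},
    {"turn":[0,0,0],"offset":[0.015,0,0],"grip":0},
    {"turn":[0,0,-0.6],"offset":[0,0,0],"grip":0},
    {"turn":[0,0,0],"offset":[0,0,0],"grip":0}
  ]
}}

```text
clock: 15.83
tcp_pos: [0.352, 0.2655, 0.1567]
tool_rot: [1.907, 2.496, -0.003]
wrist_force: [-0.2, -0.3, -3.0]
finger_gap: 0.008
```

Run:
```python
from g import *
hook(-.1,.203)
c=snap("scene","pics/s7.png"); t=snap("top","pics/t7.png")
o=np.hstack([cv2.resize(c["image"][110:220,380:510,::-1],(520,440),interpolation=cv2.INTER_CUBIC),cv2.resize(t["image"][210:320,120:190,::-1],(280,440),interpolation=cv2.INTER_CUBIC)])
cv2.imwrite("pics/c8.png",o)
```

```text
hook o [0.4927 0.3277] yaw 15.23 tcp [0.3505 0.2672]
t 15.83 tcp [0.352  0.2655 0.1567] yaw 105.25 z [-0.001 -0.002 -1.   ] F [-0.2 -0.3 -3. ] gap 0.008 q6 0.25
offset [ 0.0021 -0.0009  0.0146]
```

View pics/c8.png

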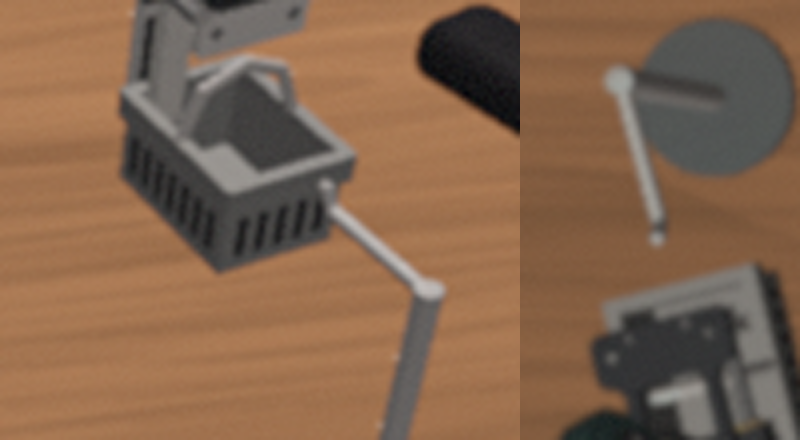

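Run:
```python
from g import *
from scipy.optimize import least_squares
c=load("pics/s7.npz");t=load("pics/t7.npz")
obs=[(c,(.0,0,.102),(441.3,124.8)),(c,(-.042,-.056,.06),(468,149.5)),(c,(.042,-.056,.06),(0,0)),(c,(.042,.056,.06),(0,0)),(t,(-.042,-.056,.06),(0,0))]
T=np.array([.352,.2655,.1567]);a0=105.25
def W(p,q):
    R=Ro.from_euler('zyx',[p[3],p[4],p[5]]).as_matrix(); return R@np.array(q)+p[:3]
R0=Ro.from_euler('z',np.radians(a0)).as_matrix()
p0=np.r_[T-R0@[-.021,.053,.0331],np.radians(a0),0,0]
print("p0",p0.round(4))
for n,q in dict(peak=(0,0,.102),A=(-.042,-.056,.06),B=(.042,-.056,.06),C=(-.042,.056,.06),D=(.042,.056,.06)).items():
    print(n,"scene crop",((proj(c,W(p0,q))-[380,110])*4).round(),"top crop",((proj(t,W(p0,q))-[120,210])*4+[520,0]).round())
# hook model
d=np.array([np.cos(np.radians(15.2)),np.sin(np.radians(15.2))]);o=np.array([.4927,.3277])
for n,x,z in(("tip",-.018,.19),("bend",-.01,.18),("post",.07,.184)): 
    q=np.r_[o+d*x,z]; print(n,((proj(c,q)-[380,110])*4).round(),((proj(t,q)-[120,210])*4+[520,0]).round())
```

```text
p0 [0.3976 0.2997 0.1236 1.837  0.     0.    ]
peak scene crop [246.  56.] top crop [673. 390.]
A scene crop [229. 192.] top crop [749. 261.]
B scene crop [357. 153.] top crop [597. 302.]
C scene crop [119.  88.] top crop [799. 464.]
D scene crop [243.  53.] top crop [647. 505.]
tip [326. 186.] [654. 237.]
bend [331. 210.] [657. 223.]
post [424. 287.] [619.  79.]
```

Both checks agree: the hook model fits to 1 px. The basket sits about 3 mm towards -y and 3 mm lower than modelled, so I correct for that and enter part of the way.

>>> {"api": "jog_arm", "payload": {
  "motion": [
    {"turn":[0,0,0],"offset":[0.0045,0,0.005],"grip":0},
    {"turn":[0,0,0],"offset":[0,0,0.0055],"grip":0},
    {"turn":[0,0,0],"offset":[0,0,0],"grip":0},
    {"turn":[0,0,0],"offset":[0,0,0],"grip":0},
    {"turn":[0,0,0],"offset":[0,0.01,0],"grip":0},
    {"turn":[0,0,0],"offset":[0,0.015,0],"grip":0},
    {"turn":[0,0,0],"offset":[0,0.015,0],"grip":0},
    {"turn":[0,0,0],"offset":[0,0.01,0],"grip":0},
    {"turn":[0,0,0],"offset":[0,0.005,0],"grip":0},
    {"turn":[0,0,0],"offset":[0,0,0],"grip":0},
    {"turn":[0,0,0],"offset":[0,0,0],"grip":0}
  ]
}}

```text
clock: 16.85
tcp_pos: [0.4045, 0.2842, 0.1468]
tool_rot: [-1.909, -2.495, 0.001]
wrist_force: [-0.5, 0.4, -2.7]
finger_gap: 0.0076
```

Run:
```python
from g import *
hook(-.001,.207)
c=snap("scene","pics/s8.png"); t=snap("top","pics/t8.png")
o=np.hstack([cv2.resize(c["image"][110:220,400:510,::-1],(550,550),interpolation=cv2.INTER_CUBIC),cv2.resize(t["image"][220:300,130:180,::-1],(250,400),interpolation=cv2.INTER_CUBIC).copy() if 0 else cv2.resize(t["image"][200:310,130:180,::-1],(250,550),interpolation=cv2.INTER_CUBIC)])
cv2.imwrite("pics/c9.png",o)
```

```text
hook o [0.4927 0.3277] yaw 15.23 tcp [0.4461 0.2932]
t 16.85 tcp [0.4045 0.2842 0.1468] yaw 105.17 z [-0.001 -0.    -1.   ] F [-0.5  0.4 -2.7] gap 0.0076 q6 0.23
offset [-0.0021  0.0425  0.0006]
```

View pics/c9.png

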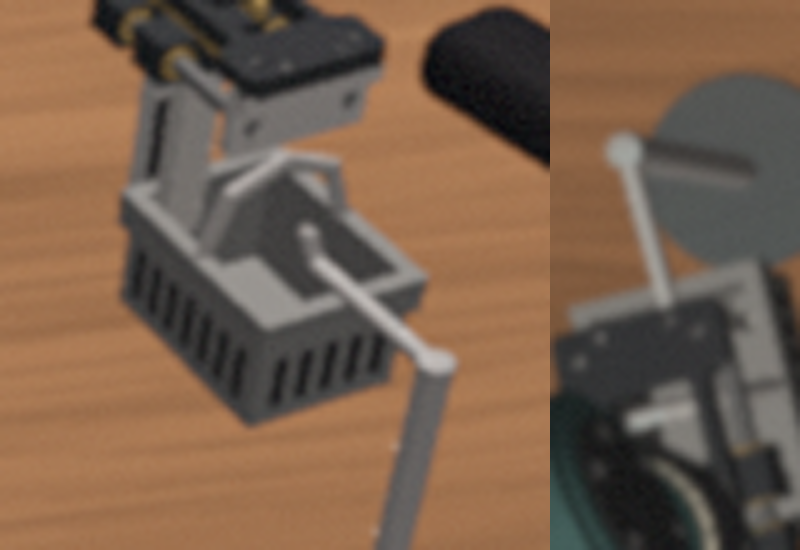

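Run:
```python
from g import *
c=load("pics/s8.npz"); d=np.array([.965,.2625]);o=np.array([.4927,.3277])
for n,u,v,zs in(("peak top",282,150,(.205,.21,.215)),("tip top",308,226,(.188,.192,.196)),("rimA",265,330,(.16,.165,.17,.175)),("rimB",427,280,(.16,.165,.17,.175))):
    for z in zs:
        w=ray(c,400+u/5,110+v/5,z)[:2]-o; print(n,z,"hx",(w@d).round(4),"hy",(w@[-d[1],d[0]]).round(4))
```

```text
peak top 0.205 hx -0.0573 hy 0.0118
peak top 0.21 hx -0.0515 hy 0.0068
peak top 0.215 hx -0.0457 hy 0.0019
tip top 0.188 hx -0.0242 hy 0.0053
tip top 0.192 hx -0.0199 hy 0.0015
tip top 0.196 hx -0.0156 hy -0.0024
rimA 0.16 hx 0.0002 hy -0.0288
rimA 0.165 hx 0.0052 hy -0.0332
rimA 0.17 hx 0.0103 hy -0.0376
rimA 0.175 hx 0.0153 hy -0.0419
rimB 0.16 hx 0.0013 hy 0.0553
rimB 0.165 hx 0.0064 hy 0.0503
rimB 0.17 hx 0.0114 hy 0.0454
rimB 0.175 hx 0.0165 hy 0.0405
```

The tip is over the mouth at (310,232) and the peak at (282,153) is above it. I estimate the handle's underside at 0.207 and the rim at 0.172, so I lower 4 mm to centre the window, then go in.

>>> {"api": "jog_arm", "payload": {
  "motion": [
    {"turn":[0,0,0],"offset":[-0.0015,0,0.004],"grip":0},
    {"turn":[0,0,0],"offset":[0,0,0],"grip":0},
    {"turn":[0,0,0],"offset":[0,0,0],"grip":0},
    {"turn":[0,0,0],"offset":[0,0.006,0],"grip":0},
    {"turn":[0,0,0],"offset":[0,0.01,0],"grip":0},
    {"turn":[0,0,0],"offset":[0,0.01,0],"grip":0},
    {"turn":[0,0,0],"offset":[0,0.01,0],"grip":0},
    {"turn":[0,0,0],"offset":[0,0.006,0],"grip":0},
    {"turn":[0,0,0],"offset":[0,0,0],"grip":0},
    {"turn":[0,0,0],"offset":[0,0,0],"grip":0},
    {"turn":[0,0,0],"offset":[0,0,0],"grip":0}
  ]
}}

```text
clock: 17.87
tcp_pos: [0.4453, 0.2938, 0.1427]
tool_rot: [-1.908, -2.495, 0.001]
wrist_force: [0.6, 0.3, -3.2]
finger_gap: 0.008
```

Run:
```python
from g import *
hook(-.001,.184)
```

```text
hook o [0.4927 0.3277] yaw 15.23 tcp [0.4461 0.2932]
t 17.87 tcp [0.4453 0.2938 0.1427] yaw 105.18 z [-0.001 -0.    -1.   ] F [ 0.6  0.3 -3.2] gap 0.008 q6 0.21
offset [-0.0007  0.0006  0.0196]
```

No contact. I lower until the hook takes the weight.

>>> {"api": "jog_arm", "payload": {
  "motion": [
    {"turn":[0,0,0],"offset":[0,0,0.004],"grip":0},
    {"turn":[0,0,0],"offset":[0,0,0.005],"grip":0},
    {"turn":[0,0,0],"offset":[0,0,0.004],"grip":0},
    {"turn":[0,0,0],"offset":[0,0,0.002],"grip":0},
    {"turn":[0,0,0],"offset":[0,0,0],"grip":0},
    {"turn":[0,0,0],"offset":[0,0,0],"grip":0},
    {"turn":[0,0,0],"offset":[0,0,0],"grip":0}
  ]
}}

```text
clock: 18.45
tcp_pos: [0.4455, 0.2939, 0.1281]
tool_rot: [1.908, 2.495, 0.0]
wrist_force: [-0.2, -0.3, -2.2]
finger_gap: 0.0076
```

>>> {"api": "jog_arm", "payload": {
  "motion": [
    {"turn":[0,0,0],"offset":[0,0,0.002],"grip":0},
    {"turn":[0,0,0],"offset":[0,0,0],"grip":0},
    {"turn":[0,0,0],"offset":[0,0,0],"grip":0}
  ]
}}

```text
clock: 18.7
tcp_pos: [0.4454, 0.2938, 0.1259]
tool_rot: [1.908, 2.495, -0.0]
wrist_force: [-1.0, 0.4, -1.4]
finger_gap: 0.0077
```

>>> {"api": "jog_arm", "payload": {
  "motion": [
    {"turn":[0,0,0],"offset":[0,0,0.002],"grip":0},
    {"turn":[0,0,0],"offset":[0,0,0],"grip":0},
    {"turn":[0,0,0],"offset":[0,0,0],"grip":0}
  ]
}}

```text
clock: 18.95
tcp_pos: [0.4457, 0.2939, 0.1242]
tool_rot: [1.908, 2.495, 0.001]
wrist_force: [0.2, -0.8, -2.1]
finger_gap: 0.0076
```

>>> {"api": "jog_arm", "payload": {
  "motion": [
    {"turn":[0,0,0],"offset":[0,0,0.0015],"grip":0},
    {"turn":[0,0,0],"offset":[0,0,0],"grip":0},
    {"turn":[0,0,0],"offset":[0,0,0],"grip":0}
  ]
}}

```text
clock: 19.2
tcp_pos: [0.446, 0.2941, 0.1236]
tool_rot: [1.908, 2.495, 0.003]
wrist_force: [-1.4, -0.5, 3.0]
finger_gap: 0.008
```

Run:
```python
from g import *
st()
```

```text
t 19.2 tcp [0.446  0.2941 0.1236] yaw 105.18 z [ 0.002  0.001 -1.   ] F [-1.4 -0.5  3. ] gap 0.008 q6 0.21
```

Contact came at TCP z 0.1236 (predicted 0.123), and the hook has taken the weight. Releasing slowly.

>>> {"api": "jog_arm", "payload": {
  "motion": [
    {"turn":[0,0,0],"offset":[0,0,0],"grip":0.01},
    {"turn":[0,0,0],"offset":[0,0,0],"grip":0.013},
    {"turn":[0,0,0],"offset":[0,0,0],"grip":0.018},
    {"turn":[0,0,0],"offset":[0,0,0],"grip":0.024},
    {"turn":[0,0,0],"offset":[0,0,0],"grip":0.03},
    {"turn":[0,0,0],"offset":[0,0,0],"grip":0.03},
    {"turn":[0,0,0],"offset":[0,0,0],"grip":0.03},
    {"turn":[0,0,0],"offset":[0,0,0],"grip":0.03},
    {"turn":[0,0,0],"offset":[0,0,0],"grip":0.03},
    {"turn":[0,0,0],"offset":[0,0,0],"grip":0.03},
    {"turn":[0,0,0],"offset":[0,0,0],"grip":0.03},
    {"turn":[0,0,0],"offset":[0,0,0],"grip":0.03}
  ]
}}

```text
clock: 20.2
tcp_pos: [0.4455, 0.2938, 0.1225]
tool_rot: [1.908, 2.495, -0.0]
wrist_force: [-0.6, -0.2, 1.4]
finger_gap: 0.03
```

>>> {"api": "jog_arm", "payload": {
  "motion": [
    {"turn":[0,0,0],"offset":[0,0,0],"grip":0.03},
    {"turn":[0,0,0],"offset":[0,0,0],"grip":0.03},
    {"turn":[0,0,0],"offset":[0,0,0],"grip":0.03},
    {"turn":[0,0,0],"offset":[0,0,0],"grip":0.03},
    {"turn":[0,0,0],"offset":[0,0,0],"grip":0.03},
    {"turn":[0,0,0],"offset":[0,0,0],"grip":0.03}
  ]
}}

```text
clock: 20.7
tcp_pos: [0.4454, 0.2938, 0.1224]
tool_rot: [1.908, 2.495, -0.0]
wrist_force: [0.3, 0.3, 0.8]
finger_gap: 0.0299
```

Run:
```python
from g import *
st()
a=robot.camera("scene")["image"][100:260,400:510].astype(int)
b=robot.camera("scene")["image"][100:260,400:510].astype(int)
print(abs(a-b).mean(),abs(a-b).max())
```

```text
t 20.7 tcp [0.4454 0.2938 0.1224] yaw 105.19 z [ 0. -0. -1.] F [0.3 0.3 0.8] gap 0.0299 q6 0.21
1.2726136363636364 13
```

No forces and nothing moving. I withdraw straight up, then back away.

>>> {"api": "jog_arm", "payload": {
  "motion": [
    {"turn":[0,0,0],"offset":[0,0,-0.005],"grip":0.03},
    {"turn":[0,0,0],"offset":[0,0,-0.01],"grip":0.03},
    {"turn":[0,0,0],"offset":[0,0,-0.015],"grip":0.03},
    {"turn":[0,0,0],"offset":[0,0,-0.02],"grip":0.03},
    {"turn":[0,0,0],"offset":[0,0,-0.02],"grip":0.03},
    {"turn":[0,0,0],"offset":[0,0,-0.02],"grip":0.03},
    {"turn":[0,0,0],"offset":[0,0,-0.02],"grip":0.03},
    {"turn":[0,0,0],"offset":[0,0,-0.01],"grip":0.03},
    {"turn":[0,0,0],"offset":[0,-0.03,0],"grip":0.03},
    {"turn":[0,0,0],"offset":[0,-0.03,0],"grip":0.03},
    {"turn":[0,0,0],"offset":[0,-0.02,0],"grip":0.03},
    {"turn":[0,0,0],"offset":[0,0,0],"grip":0.03}
  ]
}}

```text
clock: 21.8
tcp_pos: [0.3657, 0.2725, 0.2437]
tool_rot: [1.907, 2.497, 0.002]
wrist_force: [-0.9, 0.0, -0.7]
finger_gap: 0.0297
```

Run:
```python
from g import *
st()
A=robot.camera("scene")["image"]
c=snap("scene","pics/s9.png"); print(abs(A[100:260,420:510].astype(int)-c["image"][100:260,420:510]).mean())
o=np.hstack([cv2.resize(c["image"][110:250,400:510,::-1],(440,560),interpolation=cv2.INTER_CUBIC),cv2.resize(c["image"][170:310,110:200,::-1],(360,560),interpolation=cv2.INTER_CUBIC)])
cv2.imwrite("pics/c10.png",o)
i0=cv2.imread("pics/scene0.png")[:,:,::-1].astype(int)
for n,(u,v) in dict(jarA=(323,213),jarB=(273,220),pot=(358,338)).items():
    s=np.s_[v-22:v+22,u-18:u+18]; print(n,abs(i0[s]-c["image"][s]).mean().round(2))
```

```text
t 21.8 tcp [0.3657 0.2725 0.2437] yaw 105.27 z [ 0.001  0.001 -1.   ] F [-0.9  0.  -0.7] gap 0.0297 q6 0.25
1.2998842592592592
jarA 1.06
jarB 1.21
pot 1.3
```

View pics/c10.png

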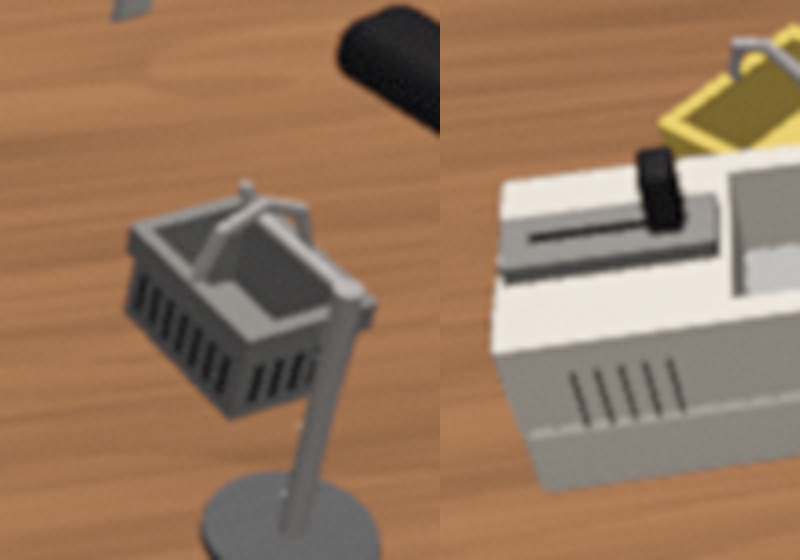

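Run:
```python
from g import *
c=load("pics/s9.npz")
f=lambda u,v,z:ray(c,110+(u-440)/4,170+v/4,z).round(4)
print("slot left",f(530,238,.124),"track L",f(499,238,.124),f(501,268,.124),"track R",f(716,212,.124),f(718,240,.124),"block base right front",f(684,226,.125),"base left front",f(650,229,.125),"top R",f(672,150,.165),f(638,152,.165))
```

```text
slot left [ 0.5064 -0.3797  0.124 ] track L [ 0.5035 -0.3953  0.124 ] [ 0.5265 -0.3928  0.124 ] track R [ 0.5037 -0.2861  0.124 ] [ 0.5254 -0.285   0.124 ] block base right front [ 0.5127 -0.302   0.125 ] base left front [ 0.5118 -0.3192  0.125 ] top R [ 0.4995 -0.3009  0.165 ] [ 0.4979 -0.3177  0.165 ]
```

The slot runs from y = -0.380 to -0.302, which is the 60 mm travel plus the 20 mm block. The block's front face, at -0.301, is flush with the tank end. The basket hangs on the level bar behind the tip, and the bystanders' image patches are unchanged.

Run:
```python
from h import *
st(); robot.sign_off()
```

```text
t 21.9 tcp [0.3684 0.273  0.2431] yaw 105.21 z [ 0.002  0.001 -1.   ] F [ 0.5  0.4 -0.5] gap 0.0295 q6 0.25
the job is handed in; nothing more can be done
```

The job is done and handed in at 21.9 s of the 72 s allowed; sign-off gives no verdict.

- **Switch:** I gripped it and slid it towards the tank until it stopped, with about 30 N at the wrist. Its front face (y ≈ -0.301) is level with the tank end of its slot (y ≈ -0.302). It moved only about 48 mm. The slot length suggests it started about 13 mm along, not at the far end as I first assumed, so I checked the end position again at the finish.
- **Mat:** I lifted the basket out by its handle, stood it centred on the ribbed mat and let go.
- **Hook:** I then took the basket by the rim of its +y wall, off-centre, lifted it and hung it by the handle. The last picture shows the handle on the level bar behind the upturned tip. Two frames in a row differed only by noise, and the gripper was clear with about zero wrist force.
- **Bystanders:** The image patches around both paint jars and the brush pot match the start to within noise.
- **Disagreement:** Before hanging, the pictures put the basket about 3 mm lower and 3 mm to the side of where the arm readings did. I corrected for this and it went on without touching the hook until I lowered it.

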